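# Lay the tall carton down in its marked place

## Task

Make room on the pantry worktop and lay the tall carton down. First push the low round tin along the surface until it is completely clear of the white-bordered cork place, leaving the carton standing; then tip the tall carton over with a push near its top, so that it falls across the place and comes to lie flat on its broad side, wholly inside the outer edge of the white border. Only push: do not lift or carry the tin or the carton, keep the tin flat on the worktop, and leave the other things where they stand.

Things in the scene. Friction and masses are not known exactly. Their poses are not given: they have to be found in the camera images.
- place: the marked place, fixed: a cork-coloured rectangle with a white border on the worktop, 240 mm along its x and 170 mm along its y measured over the outside of the 12 mm border, lying flush (nothing to catch on). Origin at its centre on the worktop; the carton stands over its -x end and is to fall towards its +x end; z up.
- carton: the tall cardboard carton, full and rigid: 55 mm thick along its x, 120 mm wide along its y, 190 mm high along its z; 0.2 to 0.45 kg. Origin at the centre of its underside. It starts upright over the -x end of the place, its x axis within about 3 degrees of the place's x and its +x foot edge 15 to 35 mm in from the border's outer edge; toppled towards its own +x it pivots about that foot edge (slipping at most some millimetres) and passes its balance point at about 0.28 rad.
- carton_foot_l (a point): lower corner of the carton's +x broad face, at its +y side (27.5, 60, 0 mm from the carton's origin)
- carton_foot_r (a point): lower corner of the carton's +x broad face, at its -y side (27.5, -60, 0 mm)
- carton_top_l (a point): upper corner of the carton's +x broad face, at its +y side (27.5, 60, 190 mm)
- carton_top_r (a point): upper corner of the carton's +x broad face, at its -y side (27.5, -60, 190 mm)
- tin: the low round tin, 84 mm across and 40 mm high, 0.15 to 0.31 kg, standing in the middle of the place where the carton is to land. Origin at the centre of its underside. It slides on the worktop. Its easy way out is to the place's -y side (towards the robot), where the worktop is empty for 150 mm beyond the border; the carton's standing face is some 60 to 130 mm from the tin's near rim.
- short_carton: bystander: a short cardboard carton, 70 x 90 x 95 mm high (much lower than the tall one); loose, origin at the centre of its underside
- jar: bystander: a screw-top jar, 68 mm across, 110 mm high; loose, origin at the centre of its underside
- can: bystander: a food can, 66 mm across, 100 mm high; loose, origin at the centre of its underside
- bottle: bystander: an amber glass bottle, 60 mm across, 200 mm high; loose, origin at the centre of its underside
- mug: bystander: a white mug, 80 mm across, 90 mm high, handle on its own +y; loose, origin at the centre of its underside
- spice: bystander: a small spice jar, 44 mm across, 50 mm high; loose, origin at the centre of its underside
Not all that is in view belongs to the job. Leave any purple or yellow look-alike of the carton alone.

How it is judged (in metres and radians):
On the way, in this order (a step that is already met when the one before it is completed fails the run):
1. the tin lies flat clear of the marked place while the carton still stands upright ((x of tin in the frame of place above 0.159 m or x of tin in the frame of place below -0.159 m or y of tin in the frame of place above 0.124 m or y of tin in the frame of place below -0.124 m or horizontal distance between tin and place above 0.185 m) and angle between tin's own z axis and vertical below 0.1 rad and angle between carton's own z axis and vertical below 0.08 rad and linear speed of carton below 0.05 m/s), for 0.2 s.
2. the carton is tipping over, with the gripper high, not at its foot (angle between carton's own z axis and vertical between 0.12 and 0.9 rad and height (world z) of the grasp point above 0.095 m).
At the end, for the whole second after the job is handed in: The carton lies flat (within 0.1 rad) on its +x broad face, at rest, all corners inside the outer edge of the white border (3 mm allowed); the tin lies flat on the worktop, at rest, no part of it over the place (3 mm allowed); the bystanders are within 25 mm of where they stood, and upright (x of carton_foot_l in the frame of place between -0.123 and 0.123 m and y of carton_foot_l in the frame of place between -0.088 and 0.088 m and x of carton_foot_r in the frame of place between -0.123 and 0.123 m and y of carton_foot_r in the frame of place between -0.088 and 0.088 m and x of carton_top_l in the frame of place between -0.123 and 0.123 m and y of carton_top_l in the frame of place between -0.088 and 0.088 m and x of carton_top_r in the frame of place between -0.123 and 0.123 m and y of carton_top_r in the frame of place between -0.088 and 0.088 m and angle between carton's own x axis and vertical above 3.04 rad and linear speed of each of carton, tin below 0.02 m/s and height (world z) of carton below 0.04 m and (x of tin in the frame of place above 0.159 m or x of tin in the frame of place below -0.159 m or y of tin in the frame of place above 0.124 m or y of tin in the frame of place below -0.124 m or horizontal distance between tin and place above 0.185 m) and angle between tin's own z axis and vertical below 0.06 rad and height (world z) of tin below 0.006 m); the robot touches nothing.
It fails at once if the carton is lifted: its front foot edge leaves the worktop by more than 30 mm (height (world z) of any of carton_foot_l, carton_foot_r above 0.03 m).
It fails at once if the tin is lifted or tipped (height (world z) of tin above 0.015 m or angle between tin's own z axis and vertical above 0.3 rad).
It fails at once if a bystander is shifted by more than 25 mm or tipped (distance of any of short_carton, jar, can, bottle, mug, spice from where it was at the start of the episode above 0.025 m or angle between any of short_carton, jar, can, bottle, mug, spice's own z axis and vertical above 0.3 rad).
It also fails if it takes over 64 s, if anything falls off the work surface, if the arm or the gripper's body presses on something with over 40 N, if the wrist force passes 120 N, or if a joint passes its speed limit or range.

## Robot

A 6-joint arm with a two-finger parallel gripper is mounted at the origin on the work surface. World frame = base frame: x ahead of the robot, y to its left, z up, the work surface at z = 0. Lengths are in mm, angles in rad, forces in N, time in s.
With the tool pointing down it reaches from about 275 to 1000 mm from the base axis. Payload 8.4 kg.
Tool frame: the origin (TCP) lies at the very end of the fingers, on their centre line; the grasp point (between the pads) lies 19 mm behind it (r.tcp_to_grasp is the distance from the TCP to the grasp point, in mm); z points along the fingers, y is the line along which they close (so a half turn about z gives the same grasp; the last joint's range is limited). The gripper opens to 85 mm and grips with 20 to 120 N. Pads are 22 mm wide; open, the fingers measure 114 mm over their backs; the gripper's body (76 mm by 85 mm) begins 54 mm behind the grasp point. The pads swing forward as they close: fully open they stand 13 mm farther back than shut.
Start: joints at [-1.326, 0.353, 1.633, -0, 1.155, -0.002], TCP at [152.687, -606.065, 231.281] pointing down, gripper open.
Joint ranges: [-2.63, 2.63], [-0.92, 2.1], [0.06, 2.66], [-1.3, 4.44], [0, 2.69], [-3.02, 3.02]. Speed limits (rad/s): [2.22, 2.22, 2.79, 3.14, 3.14, 3.14].

## Interface

Orientations are given as [roll, pitch, yaw] about the fixed x, y, z axes, in that order (R = Rz(yaw) Ry(pitch) Rx(roll)).
In Python, from rig import r gives the robot as it stands. The module is installed in compiled form; this text tells all that it offers.
- The arm moves only by the tool play_rows, never from a script. Its argument "rows" is a list of rows, each an object with "dp": the shift along the tool's x, y, z in units of 40 mm (1.0 is 40 mm), a list of three; "turn": the turn, a rotation vector about the tool's x, y, z in units of 6 degrees (1.0 is 6 degrees), a list of three; "fingers": the closure, from 0 (fully open) to 1 (shut). In form: [{"dp": [tx, ty, tz], "turn": [wx, wy, wz], "fingers": fingers}, ...]. A call has 1 to 5 rows; each row shifts and turns the commanded pose from where the row before left it, along the tool's axes as they then stand; what a row does not reach is not made up. A row lasts 1/12 s, in which the tool goes at most 41.7 mm and 7.16 degrees, less where a joint would pass 70% of its speed; a pose out of reach is approached as far as the arm can. A call is refused whole if a number of a shift passes 1 or a number of a turn 1, either way. A call with a gripper value outside its range is refused whole. The fingers move at their own pace and stop on an object; "force" is the grip in N (left out, the last holds). Time passes only in rows, so rows that do not move let the fingers close. It gives the time, the measured TCP pose, the force, the opening and the grip force at its end, in the units of the state.
- r.sense(): the state, without advancing time (a new reading comes with each control period).
- r.grab_frame(name): name is "scene" or "top"; returns a dict with "pixels" (384x512x3 uint8, red, green, blue), "fx", "fy", "cx", "cy" (pixels), "pose" (4x4, takes a point from camera to world coordinates). Camera axes: x right, y down, z forward; pixel columns grow to the right and rows downward; lengths in mm; the calibration is good to about 2 mm. A picture is of the moment at which its call begins. There is no depth.
- r.sign_off(): hands the job in; it is judged then, once.
The state is a dict: "clock": time; "qpos": joint angles; "qvel": joint speeds; "joint_efforts": joint torques, N m; "eef_pos": TCP position; "tcp_rot": TCP orientation; "contact_force": force on the tool from outside, world axes, zero at the start; "wrist_torque": the same for the moment, N m; "opening": opening from 0.0 (shut) to 1.0 (fully open); "grasp_force": force on a finger pad.
Only numpy, scipy, OpenCV 4.12 (cv2) and the standard library are available. Lean on these libraries where they do the work, as an engineer would, in place of code of your own. Each camera call takes 0.05 s, during which the arm holds its last target. There are 200 camera calls.

## Working session

There is one attempt and no reset: what is moved stays moved. The work goes in short steps, Python scripts to look and compute and a tool call to move; the robot and the scene stay as the last step left them, time stands still between calls to the robot, and variables do not carry over. Pictures are saved under pics/ and viewed, at most 10 in all, crops included, and the job is handed in when it is done.

Besides the shell and the picture viewer there is one more tool, called after ">>>" as name([rows], argument=value, ...), one row to a line, values as JSON. play_rows: Moves the arm, as the interface text tells. Its arguments: {"type":"object","properties":{"rows":{"type":"array"},"force":{"type":"number"}},"required":["rows"]}

```bash
mkdir -p pics
cat > h.py <<'E'
import numpy as np, cv2
from rig import r
def grab(n,save=None):
    f=r.grab_frame(n)
    if save: cv2.imwrite('pics/'+save,f['pixels'][:,:,::-1])
    return f
def ray(f,uv,z=0):
    uv=np.atleast_2d(np.array(uv,float)); P=np.array(f['pose'])
    d=np.c_[(uv[:,0]-f['cx'])/f['fx'],(uv[:,1]-f['cy'])/f['fy'],np.ones(len(uv))]@P[:3,:3].T
    o=P[:3,3]; return o+d*((z-o[2])/d[:,2])[:,None]
def proj(f,X):
    P=np.array(f['pose']); c=(np.atleast_2d(X)-P[:3,3])@P[:3,:3]
    return np.c_[c[:,0]/c[:,2]*f['fx']+f['cx'],c[:,1]/c[:,2]*f['fy']+f['cy']]
E
python3 - <<'E'
from h import *
for n in('scene','top'):
    f=grab(n,n+'0.png');print(n,np.round(f['pose'],3).tolist(),f['fx'],f['cx'],f['cy'])
print(r.sense())
E
```

```text
scene [[0.06, 0.681, -0.729, 1298.132], [0.998, -0.038, 0.047, -107.738], [0.004, -0.731, -0.683, 838.256], [0.0, 0.0, 0.0, 1.0]] 442.2764854843321 249.20114668227455 191.14911137245304
top [[-0.021, -0.992, 0.123, 421.493], [-1.0, 0.019, -0.012, -41.586], [0.01, -0.123, -0.992, 1135.726], [0.0, 0.0, 0.0, 1.0]] 440.4854849180429 253.87415929824434 192.22135215613386
{'clock': 0.1, 'qpos': array([-1.32641423e+00,  3.53573956e-01,  1.63404457e+00, -4.35851860e-05,
        1.15517997e+00, -2.39149002e-03]), 'qvel': array([ 0.000873  , -0.00215498, -0.0010409 , -0.00062087, -0.00311757,
       -0.00163401]), 'joint_efforts': array([-4.70480536e-04, -6.06360912e+01, -3.42820215e+01, -7.31413820e-05,
        3.91290116e-03,  2.81984637e-05]), 'eef_pos': array([ 152.5652555 , -605.66901717,  230.64632791]), 'tcp_rot': array([-3.14038672e+00,  3.69695510e-05,  2.46791227e-01]), 'contact_force': array([-0.01125997,  0.09904083,  0.64751287]), 'wrist_torque': array([ 0.02371642, -0.00457857, -0.01692292]), 'grasp_force': 0.0, 'opening': 1.0033676360658161}
```

View pics/scene0.png

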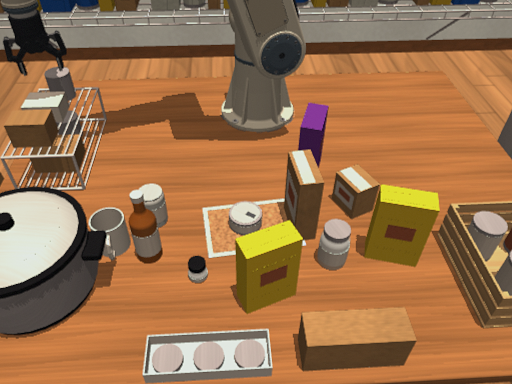

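View pics/top0.png

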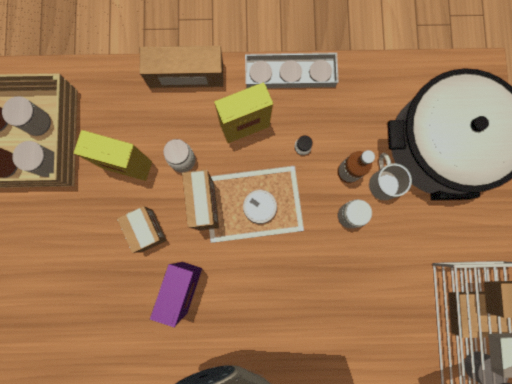

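The scene view shows the tall carton at (303,195), tin at (245,217) and the place around it. In the top view the carton is at (200,200), its top leaning left in the view. The tin is at (260,206) and the place corners are at about (296,168), (302,230) and (211,240). Place x points roughly along world -y, and the robot is on the place's -y side.

Run:
```python
import cv2
a=cv2.imread('pics/top0.png')[150:255,170:315];cv2.imwrite('pics/c1.png',cv2.resize(a,None,fx=5.5,fy=5.5,interpolation=cv2.INTER_CUBIC))
```

```text
(no output)
```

View pics/c1.png

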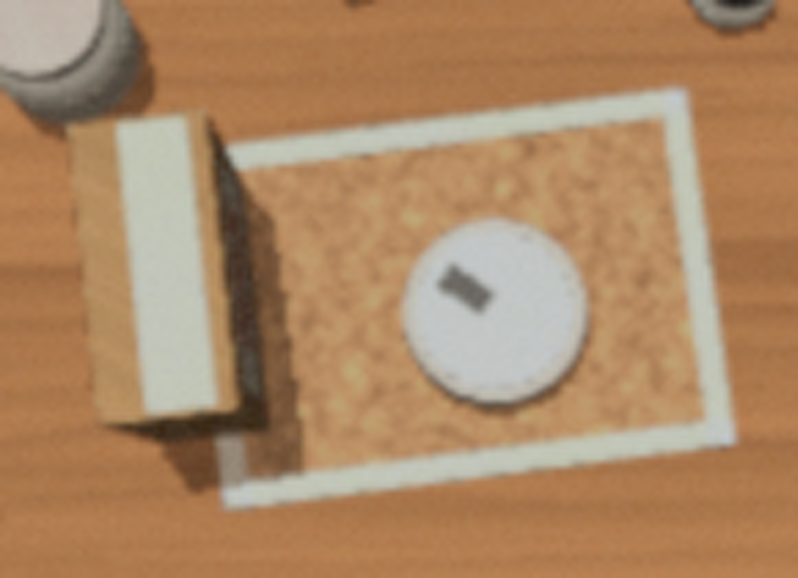

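The crop shows the place corners at crop (685,90), (735,443) and (225,507). The carton top corners are at (68,125), (207,112), (240,410) and (103,425), and the tin's lid centre is at (496,310).

```bash
cat > m.py <<'E'
from h import *
f=grab('top')
px=lambda L:(np.array(L,float)+.5)/5.5-.5+[170,150]
p=ray(f,px([(685,90),(735,443),(225,507)]))[:,:2]
print('place',p.round(1),np.linalg.norm(p[0]-p[1]),np.linalg.norm(p[1]-p[2]))
C=(p[0]+p[2])/2; d1=p[1]-p[2]; yaw=np.arctan2(d1[1],d1[0]); d2=p[0]-p[1];print('yaws',yaw,np.arctan2(d2[1],d2[0])-np.pi/2)
c=ray(f,px([(68,125),(207,112),(240,410),(103,425)]),190)[:,:2]
print('top',c.round(1),[np.linalg.norm(c[i]-c[(i+1)%4]).round(1) for i in range(4)])
d=c[1]+c[2]-c[0]-c[3];cy=np.arctan2(d[1],d[0]);d=c[1]-c[2];print('cyaw',cy,np.arctan2(d[1],d[0])-np.pi/2)
t=ray(f,px([(496,310)]),40)[0,:2]
# robust yaw
y=(yaw*240+(np.arctan2(d2[1],d2[0])-np.pi/2)*170)/410
R=np.array([[np.cos(y),-np.sin(y)],[np.sin(y),np.cos(y)]])
print('C',C,'yaw',y);print('tin',t,(t-C)@R);print('carton',c.mean(0),(c.mean(0)-C)@R,((c-C)@R).round(1))
print('foot px',(ray(f,px([(265,430)]),0)[0,:2]-C)@R)
# jar: top rim at z 110, short carton
for n,u,z in(('jar',(180,152),110),('short',(145,227),95),('spice',(304,143),50)): print(n,ray(f,[u],z)[0].round())
E
python3 m.py
```

```text
place [[ 629.4 -162.4]
 [ 461.4 -180.5]
 [ 436.5   58.1]] 169.02147787490358 239.92144640399783
yaws -1.4668467242045555 -1.4635980396128159
top [[585.2 102.1]
 [589.4  47.3]
 [471.4  35.3]
 [466.6  88.6]] [np.float64(55.0), np.float64(118.6), np.float64(53.5), np.float64(119.3)]
cyaw -1.4883744576225386 -1.4697785960664214
C [532.94857797 -52.12823198] yaw -1.4654997086421269
tin [522.33843307 -69.03463338] [ 15.69761511 -12.328279  ]
carton [528.14243798  68.32608272] [-120.29230584    7.88048645] [[-147.9   68.2]
 [ -92.9   66.5]
 [ -93.4  -52. ]
 [-146.9  -51.2]]
foot px [-97.21179614 -51.15629646]
jar [648. 119. 110.]
short [473. 203.  95.]
spice [ 679. -184.   50.]
```

>>> play_rows([
  {"dp":[0,0,-0.5],"turn":[0,0,0.7],"fingers":0.5},
  {"dp":[0,0,-0.5],"turn":[0,0,0.65],"fingers":0.5},
  {"dp":[0.7,-0.7,0],"turn":[0,0,0],"fingers":0.5},
  {"dp":[0.7,-0.7,0],"turn":[0,0,0],"fingers":0.5},
  {"dp":[0.7,-0.7,0],"turn":[0,0,0],"fingers":0.5},
])

```text
clock: 0.57
eef_pos: [227.6, -512.7, 271.2]
tcp_rot: [-3.142, -0.0, 0.104]
contact_force: [0.9, 0.4, 1.1]
opening: 0.496
grasp_force: 0.0
```

>>> play_rows([
  {"dp":[0.7,-0.7,0],"turn":[0,0,0],"fingers":0.5},
  {"dp":[0.7,-0.7,0],"turn":[0,0,0],"fingers":0.5},
  {"dp":[0.7,-0.7,0],"turn":[0,0,0],"fingers":0.5},
  {"dp":[0.7,-0.7,0],"turn":[0,0,0],"fingers":0.5},
  {"dp":[0.7,-0.7,0],"turn":[0,0,0],"fingers":0.5},
])

```text
clock: 0.98
eef_pos: [352.6, -358.0, 271.2]
tcp_rot: [-3.142, -0.0, 0.105]
contact_force: [0.6, -1.6, -0.1]
opening: 0.502
grasp_force: 0.0
```

>>> play_rows([
  {"dp":[0.7,-0.7,0],"turn":[0,0,0],"fingers":0.5},
  {"dp":[0.7,-0.7,0],"turn":[0,0,0],"fingers":0.5},
  {"dp":[0.7,-0.7,0],"turn":[0,0,0],"fingers":0.5},
  {"dp":[0.7,-0.7,0],"turn":[0,0,0],"fingers":0.5},
  {"dp":[0,0,0],"turn":[0,0,0],"fingers":0.5},
])

```text
clock: 1.4
eef_pos: [454.9, -231.8, 271.3]
tcp_rot: [-3.14, -0.002, 0.109]
contact_force: [-0.7, 0.2, -0.0]
opening: 0.499
grasp_force: 0.0
```

>>> play_rows([
  {"dp":[0.73,-0.64,0],"turn":[0,0,0],"fingers":0.5},
  {"dp":[0.73,-0.64,0],"turn":[0,0,0],"fingers":0.5},
  {"dp":[0.73,-0.64,0],"turn":[0,0,0],"fingers":0.5},
  {"dp":[0.73,-0.64,0],"turn":[0,0,0],"fingers":0.5},
  {"dp":[0.73,-0.64,0],"turn":[0,0,0],"fingers":0.5},
])

```text
clock: 1.82
eef_pos: [584.0, -92.6, 271.1]
tcp_rot: [3.142, 0.0, 0.105]
contact_force: [0.1, 0.0, -0.4]
opening: 0.499
grasp_force: 0.0
```

>>> play_rows([
  {"dp":[0.73,-0.64,0],"turn":[0,0,0],"fingers":0.5},
  {"dp":[0,0,0],"turn":[0,0,0],"fingers":0.5},
  {"dp":[0,0,0.9],"turn":[0,0,0],"fingers":0.5},
  {"dp":[0,0,0.9],"turn":[0,0,0],"fingers":0.5},
  {"dp":[0,0,0.9],"turn":[0,0,0],"fingers":0.5},
])

```text
clock: 2.23
eef_pos: [609.6, -65.5, 162.3]
tcp_rot: [3.141, -0.001, 0.106]
contact_force: [-0.5, 1.0, 0.4]
opening: 0.499
grasp_force: 0.0
```

>>> play_rows([
  {"dp":[0,0,0.9],"turn":[0,0,0],"fingers":0.5},
  {"dp":[0,0,0.9],"turn":[0,0,0],"fingers":0.5},
  {"dp":[0,0,0.6],"turn":[0,0,0],"fingers":0.5},
  {"dp":[0,0,0.3],"turn":[0,0,0],"fingers":0.5},
  {"dp":[0,0,0],"turn":[0,0,0],"fingers":0.5},
])

```text
clock: 2.65
eef_pos: [607.3, -65.5, 52.5]
tcp_rot: [-3.141, 0.005, 0.105]
contact_force: [-0.1, 0.2, 0.3]
opening: 0.501
grasp_force: 0.0
```

Run:
```python
from h import *
grab('top','top1.png')
C=np.array([532.95,-52.13]);y=-1.4655;R=np.array([[np.cos(y),-np.sin(y)],[np.sin(y),np.cos(y)]])
s=r.sense();print(s['eef_pos'],(s['eef_pos'][:2]-C)@R)
a=cv2.imread('pics/top1.png')[130:330,120:370];cv2.imwrite('pics/c2.png',cv2.resize(a,None,fx=3,fy=3))
```

```text
[608.76668625 -65.62115308  54.55339907] [21.38490648 73.97882738]
```

View pics/c2.png

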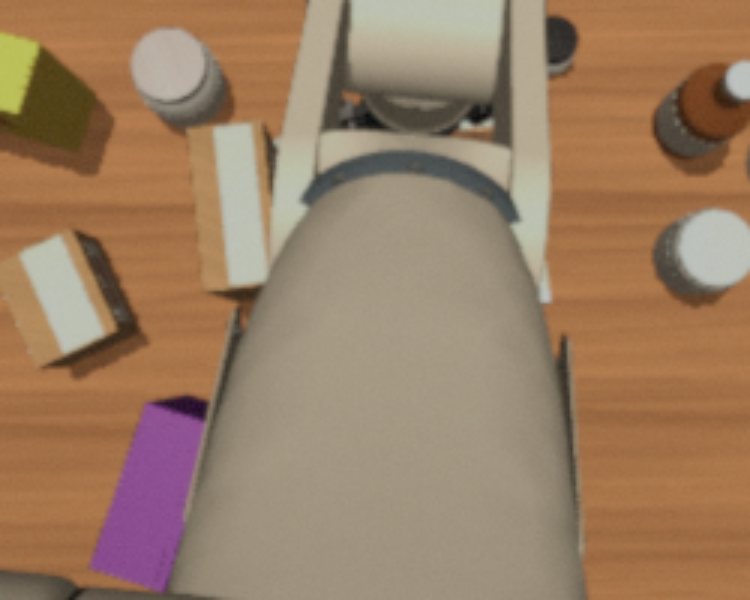

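The picture shows the arm above the tin, with the carton at crop (228,205) still standing. The wrist is clear of the jar. The TCP still has 40 mm to go down.

>>> play_rows([
  {"dp":[0,-0.1,0.4],"turn":[0,0,0],"fingers":0.5},
  {"dp":[0,-0.05,0.4],"turn":[0,0,0],"fingers":0.5},
  {"dp":[0,0,0.2],"turn":[0,0,0],"fingers":0.5},
  {"dp":[0,0,0],"turn":[0,0,0],"fingers":0.5},
  {"dp":[-0.3,0,0],"turn":[0,0,0],"fingers":0.5},
])

```text
clock: 3.12
eef_pos: [599.8, -60.9, 16.8]
tcp_rot: [3.141, -0.004, 0.106]
contact_force: [-0.7, 0.7, 0.3]
opening: 0.501
grasp_force: 0.0
```

>>> play_rows([
  {"dp":[-0.3,0,0],"turn":[0,0,0],"fingers":0.5},
  {"dp":[-0.3,0,0],"turn":[0,0,0],"fingers":0.5},
  {"dp":[-0.3,0,0],"turn":[0,0,0],"fingers":0.5},
  {"dp":[-0.3,0,0],"turn":[0,0,0],"fingers":0.5},
  {"dp":[-0.3,0,0],"turn":[0,0,0],"fingers":0.5},
])

```text
clock: 3.53
eef_pos: [538.5, -67.4, 17.2]
tcp_rot: [3.141, -0.003, 0.105]
contact_force: [2.0, 0.5, -0.9]
opening: 0.501
grasp_force: 0.6
```

>>> play_rows([
  {"dp":[-0.3,0,0],"turn":[0,0,0],"fingers":0.5},
  {"dp":[-0.3,0,0],"turn":[0,0,0],"fingers":0.5},
  {"dp":[-0.3,0,0],"turn":[0,0,0],"fingers":0.5},
  {"dp":[-0.3,0,0],"turn":[0,0,0],"fingers":0.5},
  {"dp":[-0.3,0,0],"turn":[0,0,0],"fingers":0.5},
])

```text
clock: 3.95
eef_pos: [479.0, -73.8, 16.9]
tcp_rot: [3.141, -0.004, 0.105]
contact_force: [3.4, -0.4, 2.4]
opening: 0.499
grasp_force: 1.8
```

>>> play_rows([
  {"dp":[-0.3,0,0],"turn":[0,0,0],"fingers":0.5},
  {"dp":[-0.3,0,0],"turn":[0,0,0],"fingers":0.5},
  {"dp":[-0.2,0,0],"turn":[0,0,0],"fingers":0.5},
  {"dp":[-0.1,0,0],"turn":[0,0,0],"fingers":0.5},
  {"dp":[0,0,0],"turn":[0,0,0],"fingers":0.5},
])

```text
clock: 4.37
eef_pos: [440.3, -77.1, 15.2]
tcp_rot: [-3.141, 0.002, 0.105]
contact_force: [0.4, -0.4, 0.4]
opening: 0.503
grasp_force: 0.0
```

Run:
```python
from h import *
grab('scene','sc2.png')
C=np.array([532.95,-52.13]);y=-1.4655;R=np.array([[np.cos(y),-np.sin(y)],[np.sin(y),np.cos(y)]])
s=r.sense();print(s['clock'],s['eef_pos'],(s['eef_pos'][:2]-C)@R)
a=cv2.imread('pics/sc2.png')[90:290,150:410];cv2.imwrite('pics/c3.png',cv2.resize(a,None,fx=3,fy=3))
```

```text
4.4167 [440.80484979 -77.07411827  15.08704165] [ 15.12133773 -94.25647399]
```

View pics/c3.png

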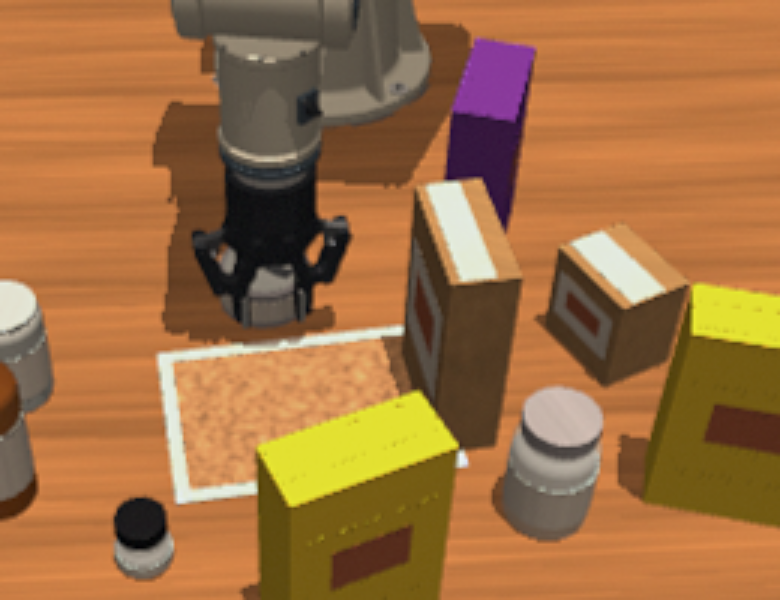

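The tin is clear at crop (265,300), beyond the border, and the carton still stands. Next I back off, rise, and turn 90°.

>>> play_rows([
  {"dp":[0.2,0,0],"turn":[0,0,0],"fingers":0.5},
  {"dp":[0.4,0,0],"turn":[0,0,0],"fingers":0.5},
  {"dp":[0,0,-0.6],"turn":[0,0,0],"fingers":0.5},
  {"dp":[0,0,-0.9],"turn":[0,0,0],"fingers":0.5},
  {"dp":[0,0,-0.9],"turn":[0,0,0],"fingers":0.5},
])

```text
clock: 4.83
eef_pos: [465.4, -74.2, 111.4]
tcp_rot: [-3.141, 0.004, 0.106]
contact_force: [1.1, -1.1, -0.2]
opening: 0.501
grasp_force: 0.0
```

>>> play_rows([
  {"dp":[0,0,-0.9],"turn":[0,0,0],"fingers":0.5},
  {"dp":[0,0,-0.9],"turn":[0,0,0],"fingers":0.5},
  {"dp":[0,0,-0.9],"turn":[0,0,0],"fingers":0.5},
  {"dp":[0,0,-0.9],"turn":[0,0,0],"fingers":0.5},
  {"dp":[0,0,-0.4],"turn":[0,0,0],"fingers":0.5},
])

```text
clock: 5.25
eef_pos: [467.9, -74.7, 276.0]
tcp_rot: [3.14, -0.005, 0.106]
contact_force: [0.6, 0.3, 0.3]
opening: 0.502
grasp_force: 0.0
```

>>> play_rows([
  {"dp":[0,0,0],"turn":[0,0,1],"fingers":0.5},
  {"dp":[0,0,0],"turn":[0,0,1],"fingers":0.5},
  {"dp":[0,0,0],"turn":[0,0,1],"fingers":0.5},
  {"dp":[0,0,0],"turn":[0,0,1],"fingers":0.5},
  {"dp":[0,0,0],"turn":[0,0,1],"fingers":0.5},
])

```text
clock: 5.67
eef_pos: [466.1, -74.4, 271.3]
tcp_rot: [3.141, 0.001, -0.423]
contact_force: [0.6, 0.0, -0.3]
opening: 0.499
grasp_force: 0.0
```

>>> play_rows([
  {"dp":[0,0,0],"turn":[0,0,1],"fingers":0.5},
  {"dp":[0,0,0],"turn":[0,0,1],"fingers":0.5},
  {"dp":[0,0,0],"turn":[0,0,1],"fingers":0.5},
  {"dp":[0,0,0],"turn":[0,0,1],"fingers":0.5},
  {"dp":[0,0,0],"turn":[0,0,1],"fingers":0.5},
])

```text
clock: 6.08
eef_pos: [466.1, -74.4, 271.2]
tcp_rot: [3.141, 0.001, -0.947]
contact_force: [0.5, 0.1, -0.5]
opening: 0.5
grasp_force: 0.0
```

>>> play_rows([
  {"dp":[0,0,0],"turn":[0,0,1],"fingers":0.5},
  {"dp":[0,0,0],"turn":[0,0,1],"fingers":0.5},
  {"dp":[0,0,0],"turn":[0,0,1],"fingers":0.5},
  {"dp":[0,0,0],"turn":[0,0,1],"fingers":0.5},
  {"dp":[0,0,0],"turn":[0,0,1],"fingers":0.5},
])

```text
clock: 6.5
eef_pos: [466.2, -74.4, 271.2]
tcp_rot: [3.141, 0.0, -1.47]
contact_force: [-0.4, -0.5, -0.1]
opening: 0.499
grasp_force: 0.0
```

```bash
cat > p.py <<'E'
from h import *
C=np.array([532.95,-52.13]);y=-1.4655;R=np.array([[np.cos(y),-np.sin(y)],[np.sin(y),np.cos(y)]])
s=r.sense();print(s['clock'],s['eef_pos'],s['tcp_rot'],(s['eef_pos'][:2]-C)@R,s['qpos'])
E
python3 - <<'E'
from p import *
f=grab('top','top3.png'); g=grab('scene','sc3.png')
a=cv2.imread('pics/top3.png')[130:330,120:320];b=cv2.imread('pics/sc3.png')[90:290,150:350]
cv2.imwrite('pics/c4.png',cv2.resize(np.hstack([a,b]),None,fx=2,fy=2))
E
```

```text
6.5 [466.15453597 -74.39554768 271.18761153] [ 3.14068085e+00  2.47321696e-04 -1.47031925e+00] [ 15.12190166 -68.76566526] [-1.61439177e-01  7.06744978e-02  1.90109963e+00  3.03190332e-06
  1.17076327e+00  2.87967510e+00]
```

View pics/c4.png

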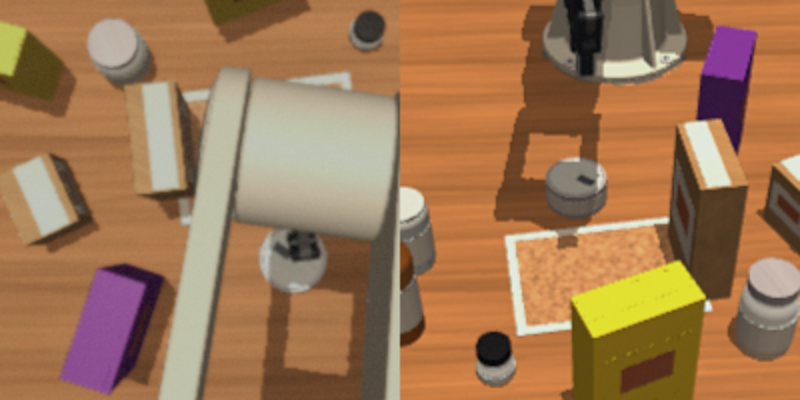

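The tin sits beyond the border at right-half crop (576,187), and the carton stands. Joint 6 is near its limit (2.88), so I'll turn back a half turn and push along -tool x.

>>> play_rows([
  {"dp":[0,0,0],"turn":[0,0,-1],"fingers":0.5},
  {"dp":[0,0,0],"turn":[0,0,-1],"fingers":0.5},
  {"dp":[0,0,0],"turn":[0,0,-1],"fingers":0.5},
  {"dp":[0,0,0],"turn":[0,0,-1],"fingers":0.5},
  {"dp":[0,0,0],"turn":[0,0,-1],"fingers":0.5},
])

```text
clock: 7.02
eef_pos: [465.9, -74.4, 271.2]
tcp_rot: [3.141, 0.0, -0.932]
contact_force: [-0.2, -0.3, -0.2]
opening: 0.499
grasp_force: 0.0
```

>>> play_rows([
  {"dp":[0,0,0],"turn":[0,0,-1],"fingers":0.5},
  {"dp":[0,0,0],"turn":[0,0,-1],"fingers":0.5},
  {"dp":[0,0,0],"turn":[0,0,-1],"fingers":0.5},
  {"dp":[0,0,0],"turn":[0,0,-1],"fingers":0.5},
  {"dp":[0,0,0],"turn":[0,0,-1],"fingers":0.5},
])

```text
clock: 7.43
eef_pos: [466.0, -74.4, 271.2]
tcp_rot: [3.141, 0.001, -0.409]
contact_force: [-0.4, -0.1, 0.6]
opening: 0.498
grasp_force: 0.0
```

>>> play_rows([
  {"dp":[0,0,0],"turn":[0,0,-1],"fingers":0.5},
  {"dp":[0,0,0],"turn":[0,0,-1],"fingers":0.5},
  {"dp":[0,0,0],"turn":[0,0,-1],"fingers":0.5},
  {"dp":[0,0,0],"turn":[0,0,-1],"fingers":0.5},
  {"dp":[0,0,0],"turn":[0,0,-1],"fingers":0.5},
])

```text
clock: 7.85
eef_pos: [466.0, -74.5, 271.2]
tcp_rot: [-3.142, 0.001, 0.115]
contact_force: [0.3, -0.2, 0.2]
opening: 0.5
grasp_force: 0.0
```

>>> play_rows([
  {"dp":[0,0,0],"turn":[0,0,-1],"fingers":0.5},
  {"dp":[0,0,0],"turn":[0,0,-1],"fingers":0.5},
  {"dp":[0,0,0],"turn":[0,0,-1],"fingers":0.5},
  {"dp":[0,0,0],"turn":[0,0,-1],"fingers":0.5},
  {"dp":[0,0,0],"turn":[0,0,-1],"fingers":0.5},
])

```text
clock: 8.27
eef_pos: [465.9, -74.4, 271.2]
tcp_rot: [-3.141, 0.0, 0.639]
contact_force: [-0.6, -0.1, 0.2]
opening: 0.499
grasp_force: 0.0
```

>>> play_rows([
  {"dp":[0,0,0],"turn":[0,0,-1],"fingers":0.5},
  {"dp":[0,0,0],"turn":[0,0,-1],"fingers":0.5},
  {"dp":[0,0,0],"turn":[0,0,-1],"fingers":0.5},
  {"dp":[0,0,0],"turn":[0,0,-1],"fingers":0.5},
  {"dp":[0,0,0],"turn":[0,0,-1],"fingers":0.5},
])

```text
clock: 8.68
eef_pos: [465.9, -74.5, 271.2]
tcp_rot: [-3.141, 0.0, 1.162]
contact_force: [-0.5, -0.2, -0.6]
opening: 0.503
grasp_force: 0.0
```

>>> play_rows([
  {"dp":[0,0,0],"turn":[0,0,-1],"fingers":0.5},
  {"dp":[0,0,0],"turn":[0,0,-1],"fingers":0.5},
  {"dp":[0,0,0],"turn":[0,0,-1],"fingers":0.5},
  {"dp":[0,0,0],"turn":[0,0,-1],"fingers":0.5},
  {"dp":[0,0,0],"turn":[0,0,-1],"fingers":0.5},
])

```text
clock: 9.1
eef_pos: [466.0, -74.5, 271.2]
tcp_rot: [-3.141, -0.0, 1.686]
contact_force: [0.2, 1.0, -0.5]
opening: 0.504
grasp_force: 0.0
```

Run:
```python
from p import *
g=grab('scene','sc4.png')
print('tin top c',(ray(g,[(238,176)],40)[0,:2]-C)@R,'near base rim',(ray(g,[(238,197.5)],0)[0,:2]-C)@R)
```

```text
9.1 [465.97168912 -74.45898698 271.22188857] [-3.14103214e+00 -1.86946544e-04  1.68576479e+00] [ 15.16577205 -68.954167  ] [-1.61651558e-01  7.01457788e-02  1.90159772e+00  2.90575047e-05
  1.17043942e+00 -2.76631409e-01]
tin top c [  11.87323158 -152.53996567] near base rim [  18.78545376 -109.55725706]
```

>>> play_rows([
  {"dp":[0.9,0.32,0],"turn":[0,0,0],"fingers":0.5},
  {"dp":[0.9,0.32,0],"turn":[0,0,0],"fingers":0.5},
  {"dp":[0.9,0.32,0],"turn":[0,0,0],"fingers":0.5},
  {"dp":[0.9,0.32,0],"turn":[0,0,0],"fingers":0.5},
  {"dp":[0.9,0.32,0],"turn":[0,0,0],"fingers":0.5},
])

```text
clock: 9.57
eef_pos: [510.7, 113.1, 271.3]
tcp_rot: [-3.141, 0.0, 1.677]
contact_force: [0.5, -1.4, -1.1]
opening: 0.499
grasp_force: 0.0
```

>>> play_rows([
  {"dp":[0.9,0.32,0],"turn":[0,0,0],"fingers":0.5},
  {"dp":[0,0,0],"turn":[0,0,0],"fingers":0.5},
  {"dp":[0,0,0.9],"turn":[0,0,0],"fingers":0.5},
  {"dp":[0,0,0.9],"turn":[0,0,0],"fingers":0.5},
  {"dp":[0,0,0.9],"turn":[0,0,0],"fingers":0.5},
])

```text
clock: 9.98
eef_pos: [519.8, 148.8, 162.4]
tcp_rot: [3.14, -0.0, 1.678]
contact_force: [-0.6, -0.2, -0.1]
opening: 0.502
grasp_force: 0.0
```

>>> play_rows([
  {"dp":[0,0,0],"turn":[0,0,0],"fingers":0.5},
  {"dp":[0,0,0],"turn":[0,0,0],"fingers":0.5},
])

```text
clock: 10.15
eef_pos: [518.2, 147.9, 162.2]
tcp_rot: [-3.137, 0.001, 1.677]
contact_force: [-0.6, -0.4, 0.1]
opening: 0.498
grasp_force: 0.0
```

Run:
```python
from p import *
grab('scene','sc5.png')
a=cv2.imread('pics/sc5.png')[90:290,200:460];cv2.imwrite('pics/c5.png',cv2.resize(a,None,fx=3,fy=3))
```

```text
10.15 [518.22861351 147.93548771 162.21271809] [-3.13723936e+00  7.93147992e-04  1.67660797e+00] [-200.50466247    6.38740316] [ 2.75314874e-01  3.02228702e-01  1.87943975e+00 -5.76945882e-05
  9.64348913e-01  1.69537949e-01]
```

View pics/c5.png

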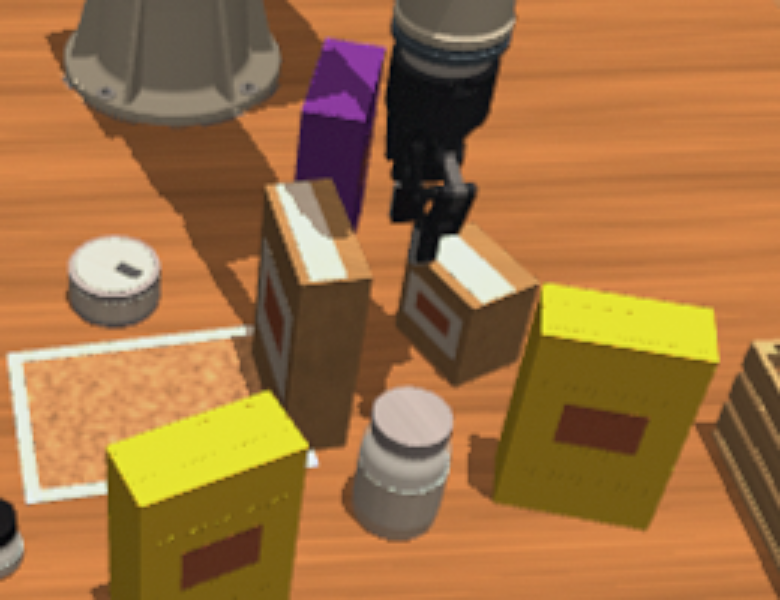

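The gripper is behind the carton at crop (435,215), beside its upper back face, and the tin is clear at (115,280). Now the push.

>>> play_rows([
  {"dp":[-0.25,0,0],"turn":[0,0,0],"fingers":0.5},
  {"dp":[-0.25,0,0],"turn":[0,0,0],"fingers":0.5},
  {"dp":[-0.25,0,0],"turn":[0,0,0],"fingers":0.5},
  {"dp":[-0.2,0,0],"turn":[0,0,0],"fingers":0.5},
  {"dp":[-0.2,0,0],"turn":[0,0,0],"fingers":0.5},
])

```text
clock: 10.62
eef_pos: [524.7, 101.3, 164.2]
tcp_rot: [3.14, -0.0, 1.675]
contact_force: [-0.3, 0.6, 0.9]
opening: 0.501
grasp_force: 0.4
```

>>> play_rows([
  {"dp":[-0.2,0,0],"turn":[0,0,0],"fingers":0.5},
  {"dp":[-0.2,0,0],"turn":[0,0,0],"fingers":0.5},
  {"dp":[-0.2,0,0],"turn":[0,0,0],"fingers":0.5},
  {"dp":[-0.2,0,0],"turn":[0,0,0],"fingers":0.5},
  {"dp":[-0.2,0,0],"turn":[0,0,0],"fingers":0.5},
])

```text
clock: 11.03
eef_pos: [528.4, 61.9, 163.2]
tcp_rot: [-3.141, 0.0, 1.676]
contact_force: [0.2, -0.9, -1.2]
opening: 0.502
grasp_force: 0.0
```

>>> play_rows([
  {"dp":[-0.2,0,0],"turn":[0,0,0],"fingers":0.5},
  {"dp":[-0.2,0,0],"turn":[0,0,0],"fingers":0.5},
  {"dp":[0,0,0],"turn":[0,0,0],"fingers":0.5},
  {"dp":[0,0,0],"turn":[0,0,0],"fingers":0.5},
  {"dp":[0,0,0],"turn":[0,0,0],"fingers":0.5},
])

```text
clock: 11.45
eef_pos: [530.1, 46.9, 163.3]
tcp_rot: [-3.142, -0.0, 1.676]
contact_force: [-0.9, 0.1, -0.4]
opening: 0.499
grasp_force: 0.0
```

Run:
```python
from p import *
grab('scene','sc6.png')
a=cv2.imread('pics/sc6.png')[90:290,150:410];cv2.imwrite('pics/c6.png',cv2.resize(a,None,fx=3,fy=3))
```

```text
11.45 [530.06757207  46.9301809  163.25483763] [-3.14155262e+00 -1.65322554e-04  1.67588942e+00] [-98.81448085   7.54494567] [ 8.53812250e-02  2.88887497e-01  1.89591478e+00  2.01256457e-04
  9.56833675e-01 -1.98278168e-02]
```

View pics/c6.png

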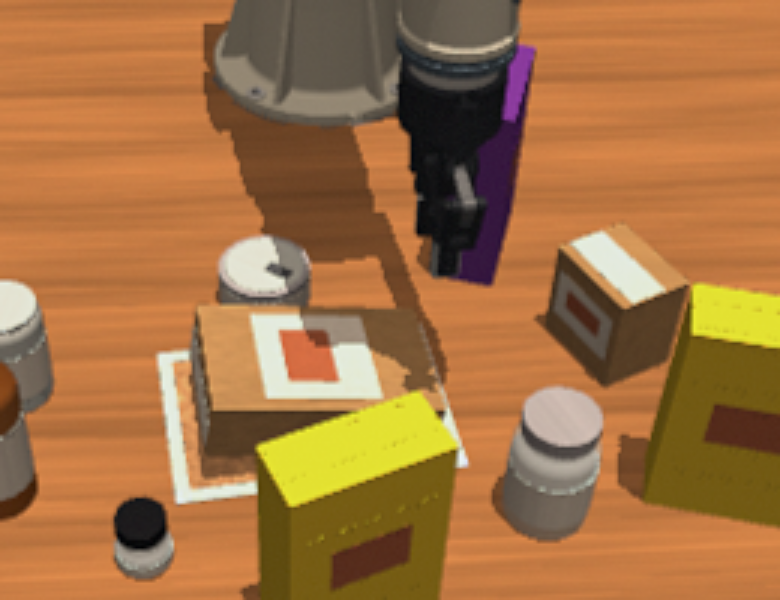

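The carton lies flat across the place, with its top face corners at about crop (200,305), (213,410) and (433,312). I'll check numerically.

Run:
```python
from p import *
g=grab('scene')
q=(np.array([(200,306),(213,411),(433,312),(447,405)],float)+.5)/3-.5+[150,90]
print(((ray(g,q,55)[:,:2]-C)@R).round(1))
q=(np.array([(160,353),(180,501)],float)+.5)/3-.5+[150,90]
print(((ray(g,q,0)[:,:2]-C)@R).round(1), 'expect 120,-85 / 120,85')
```

```text
11.5 [530.040685    47.10212021 163.24473637] [-3.14152158e+00 -1.64526111e-04  1.67623245e+00] [-98.98829375   7.53627866] [ 8.57083815e-02  2.88899258e-01  1.89592516e+00  1.99531096e-04
  9.56842554e-01 -1.98427075e-02]
[[  78.6  -83.4]
 [  82.1   40. ]
 [-118.2  -43.7]
 [-103.5   63.7]]
[[116.6 -87.1]
 [115.8  81.9]] expect 120,-85 / 120,85
```

>>> play_rows([
  {"dp":[0,0,-0.5],"turn":[0,0,0],"fingers":0.5},
  {"dp":[0,0,-0.5],"turn":[0,0,0],"fingers":0.5},
  {"dp":[0,0,0],"turn":[0,0,0],"fingers":0.5},
  {"dp":[0,0,0],"turn":[0,0,0],"fingers":0.5},
  {"dp":[0,0,0],"turn":[0,0,0],"fingers":0.5},
])

```text
clock: 11.97
eef_pos: [529.8, 47.1, 202.9]
tcp_rot: [-3.141, -0.0, 1.677]
contact_force: [0.9, -0.2, -0.7]
opening: 0.499
grasp_force: 0.0
```

>>> play_rows([
  {"dp":[0.9,0,0],"turn":[0,0,0],"fingers":0.5},
  {"dp":[0.9,0,0],"turn":[0,0,0],"fingers":0.5},
  {"dp":[0.9,0,0],"turn":[0,0,0],"fingers":0.5},
  {"dp":[0.9,0,0],"turn":[0,0,0],"fingers":0.5},
  {"dp":[0.9,0,0],"turn":[0,0,0],"fingers":0.5},
])

```text
clock: 12.38
eef_pos: [510.1, 227.3, 202.1]
tcp_rot: [-3.14, 0.001, 1.676]
contact_force: [1.2, -0.3, -0.7]
opening: 0.506
grasp_force: 0.0
```

>>> play_rows([
  {"dp":[0.9,0,0],"turn":[0,0,0],"fingers":0.5},
  {"dp":[0.9,0,0],"turn":[0,0,0],"fingers":0.5},
  {"dp":[0,0,0],"turn":[0,0,0],"fingers":0.5},
])

```text
clock: 12.63
eef_pos: [502.4, 302.9, 202.2]
tcp_rot: [-3.141, -0.002, 1.679]
contact_force: [-0.1, -1.4, 0.4]
opening: 0.502
grasp_force: 0.0
```

Run:
```python
from p import *
grab('top','top7.png')
a=cv2.imread('pics/top7.png')[155:260,180:315];cv2.imwrite('pics/c7.png',cv2.resize(a,None,fx=5.5,fy=5.5,interpolation=cv2.INTER_CUBIC))
```

```text
12.6333 [502.36985005 302.85958516 202.22007365] [-3.14096299e+00 -1.84279314e-03  1.67942916e+00] [-356.23749243    6.89928471] [0.53883208 0.32314639 1.74631389 0.00220638 1.07193715 0.42914327]
```

View pics/c7.png

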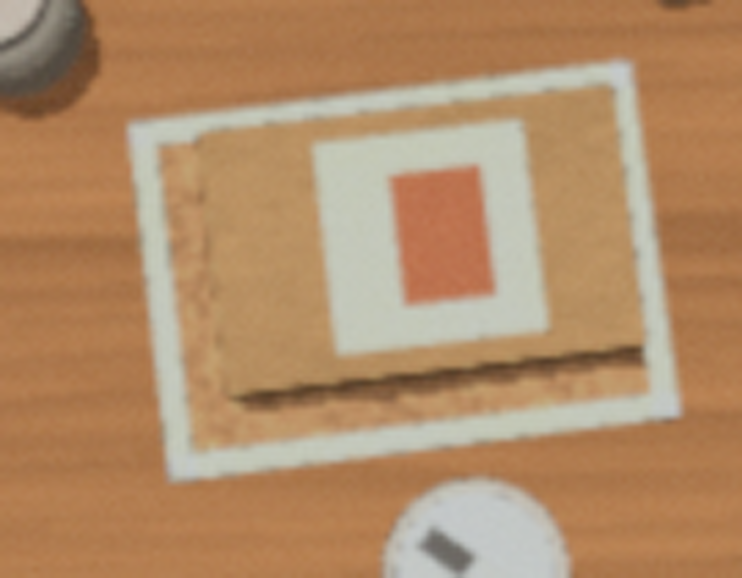

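The top view shows the carton flat and square inside the border, with corners at crop (198,135), (615,90), (640,350) and (232,395). The tin at (477,560) is clear of the border, and the gripper touches nothing.

```bash
python3 -c "
from rig import r
print(r.sign_off())"
```

```text
the job is handed in; nothing more can be done
None
```

The tin was pushed clear of the place, then the carton was tipped and now lies flat inside the white border. In the last camera views I saw no bystander moved. I handed the job in at about 12.6 s on the robot's clock; no verdict was returned.

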